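# Change over the can crusher's anvil plates

## Robot

A 7-joint arm with a two-finger parallel gripper is mounted at the origin on the work surface. World frame = base frame: x ahead of the robot, y to its left, z up, the work surface at z = 0. Lengths are in m, angles in degrees, forces in N, time in s.
With the tool pointing down it reaches from about 0.4 to 0.85 m from the base axis. Payload 10.4 kg.
Tool frame: the origin (TCP) lies on the centre line of the jaws, within the pads' length; the fingertips stand 8 mm ahead of it and the grasp point (between the pads) lies 11 mm behind it; z points along the fingers, y is the line along which they close (so a half turn about z gives the same grasp; the last joint's range is limited). The gripper opens to 87 mm and grips with 3 to 60 N. Pads are 19 mm wide; open, the fingers measure 117 mm over their backs; the gripper's body (75 mm by 190 mm) begins 51 mm behind the grasp point.
Start: joints at [-73.774, 19.034, -3.707, 83.658, 1.238, 77.344, -5.071], TCP at [0.188, 0.596, 0.231] pointing down, gripper open.
Joint ranges: [-148.97, 148.97], [-28.65, 121.19], [-84.17, 76.75], [9.2, 138.47], [-72.65, 252.65], [3.7, 117.97], [-149.18, 149.18]. Speed limits (degrees/s): [127.2, 127.2, 159.86, 159.86, 180, 180, 180].

## Interface

Orientations are given as a 3x3 rotation matrix whose columns are the frame's x, y, z axes.
In Python, from bench import manip gives the robot as it stands.
- The arm moves only by the shell command python3 -m inch 'ROWS' [OPENING] [FORCE]. ROWS is JSON, a list of rows, each a list of 2 entries, a list of its own where there are three numbers: the shift along the tool's x, y, z as a fraction of full scale, then the turn, a rotation vector about the tool's x, y, z as a fraction of full scale. A call has exactly 5 rows; each row shifts and turns the commanded pose from where the row before left it, along the tool's axes as they then stand; what a row does not reach is not made up. Full scale, the value 1, is 600 mm for a shift and 45 degrees for a turn. A row lasts 1/12 s, in which the tool goes at most 41.7 mm and 7.16 degrees, less where a joint would pass 70% of its speed; a pose out of reach is approached as far as the arm can. A call with a number of a shift or a turn outside -1 to 1 is refused whole. A call with a gripper value outside its range is refused whole. OPENING is the closure, from -1 (fully open) to 1 (shut), so that 0 is half open, set as the call begins (- or left out, the last holds). The fingers move at their own pace and stop on an object; FORCE is the grip in N (left out, the last holds). Time passes only in rows, so rows that do not move let the fingers close, or fill a call up. It gives the time, the measured TCP pose, the force, the opening and the grip force at its end, in the units of the state.
- manip.get_obs(): the state, without advancing time (a new reading comes with each control period).
- manip.get_image(name): name is "scene" or "top" or "wrist"; returns a dict with "frame" (480x640x3 uint8, blue, green, red), "K" (3x3 intrinsics, pixels), "k1" (the pictures are not rectified: a ray, as slopes to the right and down, at radius r is drawn at 1 + k1 r^2 times it, then the intrinsics apply), "R" (3x3) and "t" (3): a world point X has camera coordinates R X + t. Camera axes: x right, y down, z forward; pixel columns grow to the right and rows downward; lengths in m; the calibration is good to about 2 mm. A picture is of the moment at which its call begins. There is no depth.
- manip.finish_job(): hands the job in; it is judged then, once.
The state is a dict: "clock": time; "qpos": joint angles; "qd": joint speeds; "tau": joint torques, N m; "eef_pos": TCP position; "tool_rot": TCP orientation; "contact_force": force on the tool from outside, world axes, zero at the start; "wrist_torque": the same for the moment, N m; "width": opening from 0.0 (shut) to 1.0 (fully open); "grip_force": force on a finger pad.
Only numpy, scipy, OpenCV 4.12 (cv2) and the standard library are available. Lean on these libraries where they do the work, as an engineer would, in place of code of your own. Each camera call takes 0.05 s, during which the arm holds its last target. There are 200 camera calls.

## Task

Swap the two anvil plates: take the blue one out of the crusher box and leave it lying hub-up in the middle of the black mat where the yellow one is now, and lower the yellow one, without dropping it, over the box's central shaft and anti-rotation pin until it is fully home; the cork mat is free for setting a plate aside. Then, with the yellow plate in, push the crusher's lid gently shut without slamming it. Leave the flattened cans, the jar and the stopper where they are.

Things in the scene. Friction and masses are not known exactly. Their poses are not given: they have to be found in the camera images.
- seat (a point): foot of the shaft in the middle of the steel crusher box's inner floor, 12 mm above the table; a seated plate's underside centre lies here. The box is fixed, 156 x 156 mm outside, 72 mm high, 5 mm walls, inside 146 x 146 mm. Axes: z up, +y towards the pin, hinge side -y; a seated plate has the same axes
- shaft_tip (a point): top of the central brass shaft, 16 mm diameter, 46 mm above the box's inner floor, its last 6 mm tapered
- pin_tip (a point): top of the brass anti-rotation pin, 8 mm diameter, 42 mm from the shaft towards the box's +y, 24 mm above the inner floor, its last 4 mm tapered; the shaft enters a plate before the pin does
- lid (a joint): angle of the crusher's steel lid: 0 shut (lying level on the rim), grows as it opens, up to 2.0; it starts standing open, leaning a little outward. A stiff hinge: it stays at any angle it is left at and takes about 1 to 6 N near its free edge to swing it shut
- lid_hinge (a point): middle of the lid's hinge line, along the box's x on the top edge of its -y wall, 72 mm above the table; box axes. The lid: 156 x 156 mm, 5 mm thick (on the outer/top side of the hinge line), 0.4 kg, with a 60 mm wide, 20 mm long black tab in its plane at its free edge (tab's end 176 mm from the hinge)
- blue_grip (a point): middle of the blue plate's hub, 34 mm above its flat underside. It starts seated in the crusher box, smooth. The hub: 36 mm along the plate's x (grasp across this), 50 mm along y, 40 mm tall on the slab's centre, its top 50 mm above the underside. Axes: z up out of the hub, +y from the centre towards the pin hole
- blue_base (a point): underside centre of the blue anvil plate, a loose 110 x 110 x 10 mm slab with a hub, about 0.4 kg. A 20 mm bore runs from here up through slab and hub; same axes
- blue_pinhole (a point): 12 mm through hole in the blue plate for the anti-rotation pin, 42 mm from the centre towards the plate's +y; point on the slab's upper face, 10 mm above the underside
- yellow_grip (a point): middle of the yellow plate's hub, 34 mm above its flat underside. It starts lying hub-up on the black mat, with dark ribs. The hub: 36 mm along the plate's x (grasp across this), 50 mm along y, 40 mm tall on the slab's centre, its top 50 mm above the underside. Axes: z up out of the hub, +y from the centre towards the pin hole
- yellow_base (a point): underside centre of the yellow anvil plate, a loose 110 x 110 x 10 mm slab with a hub, about 0.4 kg. A 20 mm bore runs from here up through slab and hub; same axes
- yellow_pinhole (a point): 12 mm through hole in the yellow plate for the anti-rotation pin, 42 mm from the centre towards the plate's +y; point on the slab's upper face, 10 mm above the underside
- black_mat_top (a point): centre of the upper face of the black rubber mat, 150 x 150 mm, 4 mm thick, fixed
- cork_mat_top (a point): centre of the upper face of the empty brown cork mat, 150 x 150 mm, 4 mm thick, fixed; free for setting a plate aside
- can0_mid (a point): lowest of four flattened silver cans in a stack, each a disc of 62 mm diameter and 15 mm thickness; point at its middle
- can1_mid (a point): second flattened can of the stack, its middle
- can2_mid (a point): third flattened can of the stack, its middle
- can3_mid (a point): top flattened can of the stack, its middle (stack is 60 mm high)
- jar_mid (a point): closed glass jar with a steel lid, 80 mm diameter, 120 mm high; point half-way up
- stopper_mid (a point): green hard-silicone stopper, 52 mm diameter, 36 mm high; point half-way up
Mind the look-alikes: they are no part of the job. Of the things like the part that bears blue_grip, leave any that is pink or turquoise; of the rest the larger one is meant.

How it is judged:
By the outcome, as a careful person would: the job done as asked, in the order asked, and still so for the second after the job is handed in, with the robot touching nothing.
It also fails if it takes over 72 s, if anything falls off the work surface, if the arm or the gripper's body presses on something with over 40 N, if the wrist force passes 120 N, or if a joint passes its speed limit or range.

## Working session

There is one attempt and no reset: what is moved stays moved. The work goes in short steps, Python scripts to look and compute and a shell command to move; the robot and the scene stay as the last step left them, time stands still between calls to the robot, and variables do not carry over. Pictures are saved under pics/ and viewed, at most 10 in all, crops included, and the job is handed in when it is done.

```bash
mkdir -p pics; ls; cat > h.py <<'E'
import numpy as np, cv2, json
from bench import manip
def snap(n,f):
    d=manip.get_image(n); cv2.imwrite('pics/'+f+'.png',d['frame'])
    np.savez('pics/'+f+'.npz',K=d['K'],k1=d['k1'],R=d['R'],t=d['t']); return d
def load(f): return np.load('pics/'+f+'.npz')
def dist(c): return np.array([float(c['k1']),0,0,0])
def proj(f,X):
    c=load(f); return cv2.projectPoints(np.atleast_2d(np.array(X,float)),cv2.Rodrigues(c['R'])[0],c['t'],c['K'],dist(c))[0][:,0]
def unproj(f,uv,z):
    c=load(f); p=cv2.undistortPoints(np.array(uv,float).reshape(-1,1,2),c['K'],dist(c))[:,0]
    R=c['R'];o=-R.T@c['t']; d=np.c_[p,np.ones(len(p))]@R
    s=(np.array(z)-o[2])/d[:,2]; return o+s[:,None]*d
E
python3 - <<'E'
from h import *
a=snap('top','t0');b=snap('scene','s0');w=snap('wrist','w0')
for d in (a,b,w): print(d['K'][0],d['k1'],-np.array(d['R']).T@d['t'])
o=manip.get_obs(); print({k:np.round(v,3) for k,v in o.items()})
E
```

```text
pics
[537.82600507   0.         320.29640954] -0.1676160233482123 [ 0.3694562  -0.02549946  1.40851255]
[467.00002864   0.         331.18530645] -0.062431401983703894 [ 0.96822697 -0.50506871  0.83837647]
[424.69467488   0.         324.94942512] -0.0734338859456642 [0.1217097  0.61692078 0.38333867]
{'clock': np.float64(0.15), 'qpos': array([-73.775,  19.062,  -3.705,  83.695,   1.239,  77.343,  -5.071]), 'qd': array([-0.043, -0.171, -0.159, -0.127, -0.018, -0.073,  0.04 ]), 'tau': array([ 2.0000e-03, -6.2363e+01,  2.5000e-02, -3.9014e+01, -6.1000e-02,
        3.7000e-02,  0.0000e+00]), 'eef_pos': array([0.188, 0.596, 0.23 ]), 'tool_rot': array([[-0.954,  0.301, -0.   ],
       [ 0.301,  0.954, -0.001],
       [-0.   , -0.001, -1.   ]]), 'contact_force': array([ 0.341, -0.554, -0.387]), 'wrist_torque': array([ 0.008, -0.022, -0.024]), 'grip_force': np.float64(0.0), 'width': np.float64(0.999)}
```

View pics/t0.png

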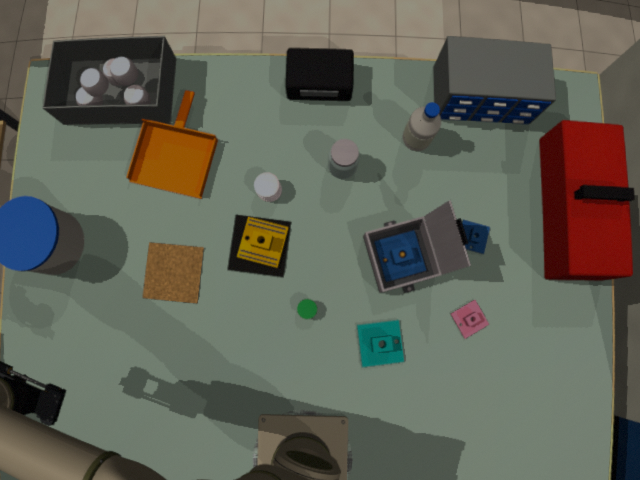

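View pics/s0.png

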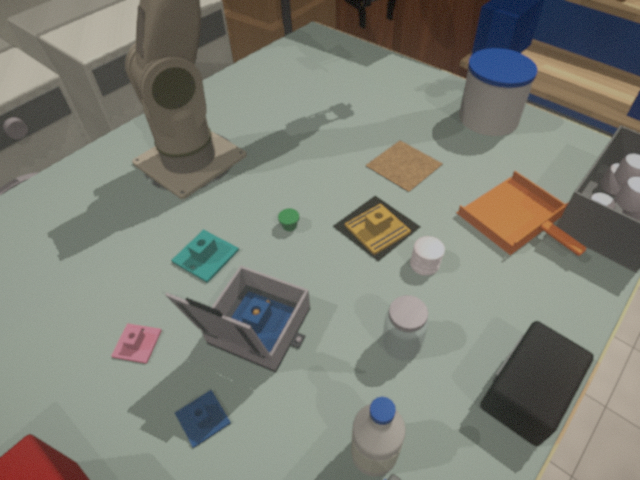

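Candidates for the blue plate in the top picture are the blue one in the box (403,254), a smaller blue one outside (473,237), pink (470,319) and turquoise (381,343). I choose the one in the box. The yellow plate on the black mat is at (263,241), the cork mat at (173,272), and the lid leans right, so the hinge is on the right. Next is a close crop.

```bash
python3 - <<'E'
import cv2,numpy as np
a=cv2.imread('pics/t0.png')
A=cv2.resize(a[195:300,355:495],None,fx=5.6,fy=5.6,interpolation=cv2.INTER_CUBIC)
cv2.imwrite('pics/c1.png',A)
B=cv2.resize(a[205:310,135:300],None,fx=4.8,fy=4.8,interpolation=cv2.INTER_CUBIC)
cv2.imwrite('pics/c2.png',B)
E
```

```text
(no output)
```

View pics/c1.png

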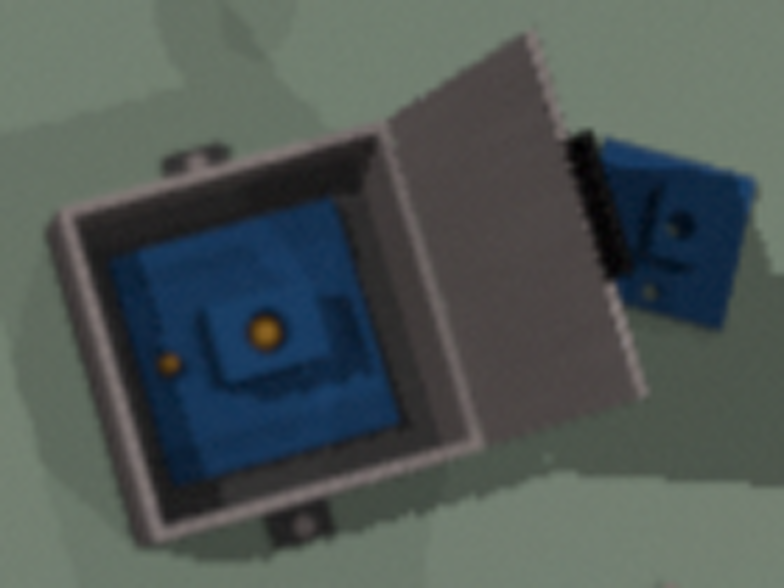

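View pics/c2.png

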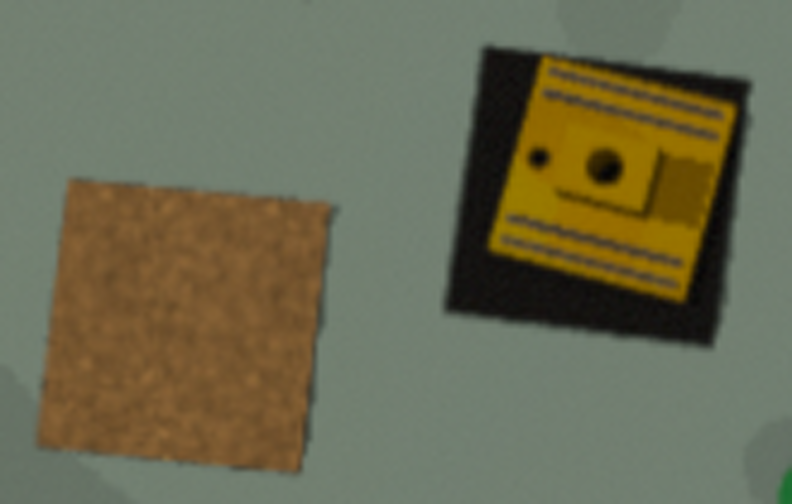

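The blue plate is in the box with its brass shaft tip at crop (265,333) and pin at (170,363). The loose blue plate is visibly smaller. The yellow bore is at c2 (604,166), its pin hole at (538,157), and both mats are clear.

```bash
python3 - <<'E'
from h import *
def f(p,s,o): return (np.array(p,float)+.5)/s-.5+np.array(o)
def c1(p,z): return unproj('t0',f(p,5.6,(355,195)),z)
def c2(p,z): return unproj('t0',f(p,4.8,(135,205)),z)
np.set_printoptions(precision=4,suppress=True)
yaw=lambda d: np.degrees(np.arctan2(d[1],d[0]))
r=c1([(60,210),(385,127),(480,443),(150,540)],.072); print('rim',r.mean(0),[np.linalg.norm(r[i]-r[i-1]) for i in range(4)], yaw(r[0]-r[1]+r[3]-r[2]))
s=c1([(265,333)],.058)[0];p=c1([(170,363)],.036)[0];print('shaft',s,'pin',p,np.linalg.norm((p-s)[:2]),yaw(p-s))
m=c2([(483,46),(750,82),(714,347),(444,312)],.004);print('black',m.mean(0),[np.linalg.norm(m[i]-m[i-1]) for i in range(4)],yaw(m[0]-m[1]+m[3]-m[2]))
m=c2([(70,179),(331,205),(300,473),(37,446)],.004);print('cork',m.mean(0),yaw(m[0]-m[1]+m[3]-m[2]))
m=c2([(543,57),(737,103),(687,302),(490,250)],.014);print('yslab',m.mean(0),[np.linalg.norm(m[i]-m[i-1]) for i in range(4)],yaw(m[0]-m[1]+m[3]-m[2]))
s=c2([(604,166)],.054)[0];p=c2([(538,157)],.014)[0];print('ybore',s,'pin',p,np.linalg.norm((p-s)[:2]),yaw(p-s))
o=c1([(535,33),(647,397)],.24); print('lid top',o)
E
```

```text
rim [ 0.5332 -0.2414  0.072 ] [np.float64(0.15342659230605762), np.float64(0.153761099354546), np.float64(0.1494740601123679), np.float64(0.15609815349290165)] 106.59349690907761
shaft [ 0.533  -0.2414  0.058 ] pin [ 0.5207 -0.201   0.036 ] 0.04228289139282357 106.86522666119669
black [0.5536 0.1277 0.004 ] [np.float64(0.14923635620498343), np.float64(0.14986366094983278), np.float64(0.147759982092756), np.float64(0.14961642397464095)] 83.74994819862742
cork [0.4766 0.355  0.004 ] 85.85995427285546
yslab [0.5627 0.1178 0.014 ] [np.float64(0.11022879153212328), np.float64(0.11007159191333019), np.float64(0.11253853755168063), np.float64(0.1115324054407721)] 77.19083782537635
ybore [0.5631 0.1192 0.054 ] pin [0.573  0.1599 0.014 ] 0.041865469051492084 76.35107628725864
lid top [[ 0.6346 -0.3216  0.24  ]
 [ 0.489  -0.3656  0.24  ]]
```

```bash
for i in 1 2 3; do python3 -m inch '[[[-0.0557,-0.0381,0],[0,0,0]],[[-0.0557,-0.0381,0],[0,0,0]],[[-0.0557,-0.0381,0],[0,0,0]],[[-0.0557,-0.0381,0],[0,0,0]],[[-0.0557,-0.0381,0],[0,0,0]]]' -1; done
for i in 1 2 3; do python3 -m inch '[[[0,0,0],[0,0,0.127]],[[0,0,0],[0,0,0.127]],[[0,0,0],[0,0,0.127]],[[0,0,0],[0,0,0.127]],[[0,0,0],[0,0,0.127]]]'; done
cat >> h.py <<'E'
def st():
    o=manip.get_obs(); R=o['tool_rot']
    print('t',round(o['clock'],2),'p',np.round(o['eef_pos'],4),'yawY',round(np.degrees(np.arctan2(R[1,1],R[0,1])),2),'z',np.round(R[:,2],3),'q',np.round(o['qpos'],0),'F',np.round(o['contact_force'],1),'w',round(o['width'],3),'g',o['grip_force']); return o
def to(pos,yaw):
    "target TCP pos, yaw of tool y (deg), tool down -> turn first (fraction), then shift in tool axes (fraction) after turning"
    o=st(); y=np.radians(yaw); Y=np.array([np.cos(y),np.sin(y),0]); Z=np.array([0,0,-1.]); T=np.c_[np.cross(Y,Z),Y,Z]
    rv=cv2.Rodrigues(o['tool_rot'].T@T)[0].ravel()
    print('turn',np.round(np.degrees(rv)/45,4),'then shift',np.round(T.T@(np.array(pos)-o['eef_pos'])/.6,4))
E
python3 - <<'E'
from h import *
st(); snap('wrist','w1')
E
```

```text
clock: 0.57
eef_pos: [0.3139, 0.4349, 0.2304]
tool_rot: [[-0.954, 0.301, -0.0], [0.301, 0.954, -0.0], [0.0, -0.0, -1.0]]
contact_force: [0.8, 1.5, 0.3]
width: 0.999
grip_force: 0.0
clock: 0.98
eef_pos: [0.4388, 0.2755, 0.2306]
tool_rot: [[-0.954, 0.301, -0.0], [0.301, 0.954, 0.0], [0.0, 0.0, -1.0]]
contact_force: [1.0, -0.1, 0.2]
width: 1.005
grip_force: 0.0
clock: 1.4
eef_pos: [0.5638, 0.1163, 0.2306]
tool_rot: [[-0.954, 0.301, 0.0], [0.301, 0.954, 0.0], [-0.0, 0.0, -1.0]]
contact_force: [1.1, 0.8, 0.3]
width: 0.996
grip_force: 0.0
clock: 1.82
eef_pos: [0.5628, 0.118, 0.2302]
tool_rot: [[-0.69, 0.724, -0.001], [0.724, 0.69, -0.0], [0.0, -0.001, -1.0]]
contact_force: [0.4, 1.0, 0.7]
width: 1.001
grip_force: 0.0
clock: 2.23
eef_pos: [0.5628, 0.1181, 0.2303]
tool_rot: [[-0.26, 0.966, -0.0], [0.966, 0.26, -0.0], [0.0, -0.0, -1.0]]
contact_force: [-0.4, -0.4, 0.1]
width: 1.002
grip_force: 0.0
clock: 2.65
eef_pos: [0.5628, 0.1182, 0.2303]
tool_rot: [[0.234, 0.972, -0.0], [0.972, -0.234, -0.0], [-0.0, -0.0, -1.0]]
contact_force: [-1.0, 1.1, 0.0]
width: 1.0
grip_force: 0.0
t 2.65 p [0.5628 0.1182 0.2303] yawY -13.52 z [-0. -0. -1.] q [-42.  13.  31.  93.  -7.  75. -24.] F [-1.   1.1  0. ] w 1.0 g 0.0
```

View pics/w1.png

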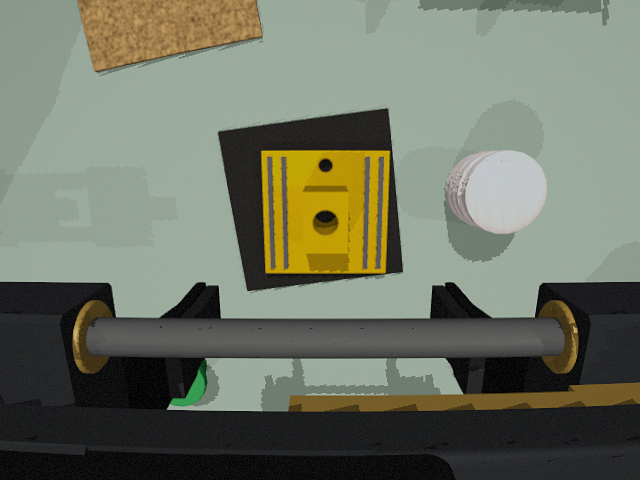

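The wrist view shows the yellow bore at (326,222), pin hole at (325.5,165), slab corners at (261,151), (390,151), (387,273) and (265,274).

```bash
python3 - <<'E'
from h import *
np.set_printoptions(precision=4,suppress=True)
yaw=lambda d: np.degrees(np.arctan2(d[1],d[0]))
m=unproj('w1',[(261,151),(390,151),(387,273),(265,274)],.014); print(m.mean(0),[np.linalg.norm(m[i]-m[i-1]) for i in range(4)],yaw(m[0]-m[3]+m[1]-m[2]))
s=unproj('w1',[(326,222)],.054)[0];p=unproj('w1',[(325.5,165)],.014)[0];print(s,p,np.linalg.norm((p-s)[:2]),yaw(p-s))
to([.563,.1185,.027],-13)
E
```

```text
[0.5636 0.1177 0.014 ] [np.float64(0.11067835557625505), np.float64(0.11031845736136345), np.float64(0.10976260655119564), np.float64(0.11206055591619193)] 76.7760227943344
[0.564 0.119 0.054] [0.5734 0.1597 0.014 ] 0.041761886025269784 76.95921201938532
t 2.7 p [0.5628 0.1181 0.2303] yawY -13.94 z [-0. -0. -1.] q [-42.  13.  31.  93.  -7.  75. -25.] F [ 0.1 -0.3  1.1] w 0.994 g 0.0
turn [-0.0006  0.0002 -0.0209] then shift [0.0007 0.0002 0.3388]
```

```bash
python3 -m inch '[[[0.0007,0.0015,0.05],[0,0,-0.02]],[[0,0,0.06],[0,0,0]],[[0,0,0.06],[0,0,0]],[[0,0,0.055],[0,0,0]],[[0,0,0.05],[0,0,0]]]' -1 | tail -5
python3 -m inch '[[[0,0,0.025],[0,0,0]],[[0,0,0.02],[0,0,0]],[[0,0,0.0188],[0,0,0]],[[0,0,0],[0,0,0]],[[0,0,0],[0,0,0]]]' -
for i in 1 2; do python3 -m inch '[[[0,0,0],[0,0,0]],[[0,0,0],[0,0,0]],[[0,0,0],[0,0,0]],[[0,0,0],[0,0,0]],[[0,0,0],[0,0,0]]]' 1 35; done
```

```text
eef_pos: [0.5631, 0.1183, 0.0634]
tool_rot: [[0.211, 0.977, -0.001], [0.977, -0.211, -0.0], [-0.0, -0.001, -1.0]]
contact_force: [-0.3, 0.7, -0.2]
width: 1.003
grip_force: 0.0
clock: 3.53
eef_pos: [0.5642, 0.1184, 0.0276]
tool_rot: [[0.213, 0.977, 0.0], [0.977, -0.213, 0.0], [0.0, 0.0, -1.0]]
contact_force: [0.5, 0.4, 0.6]
width: 0.998
grip_force: 0.0
clock: 3.95
eef_pos: [0.5641, 0.1185, 0.0277]
tool_rot: [[0.214, 0.977, 0.001], [0.977, -0.214, 0.0], [0.001, 0.0, -1.0]]
contact_force: [-0.8, 0.0, 0.3]
width: 0.707
grip_force: 0.0
clock: 4.37
eef_pos: [0.5638, 0.1183, 0.0272]
tool_rot: [[0.214, 0.977, -0.0], [0.977, -0.214, 0.0], [-0.0, -0.0, -1.0]]
contact_force: [-1.3, 0.6, 1.4]
width: 0.411
grip_force: 34.9
```

```bash
python3 -m inch '[[[0,0,-0.015],[0,0,0]],[[0,0,-0.03],[0,0,0]],[[0,0,-0.04],[0,0,0]],[[0,0,-0.045],[0,0,0]],[[0,0,-0.036],[0,0,0]]]' - | tail -3
for i in 1 2; do python3 -m inch '[[[0.0354,-0.0226,0],[0,0,0]],[[0.0354,-0.0226,0],[0,0,0]],[[0.0354,-0.0226,0],[0,0,0]],[[0.0354,-0.0226,0],[0,0,0]],[[0.0354,-0.0226,0],[0,0,0]]]' - | tail -5; done
python3 -m inch '[[[0,0,0.04],[0,0,0]],[[0,0,0.04],[0,0,0]],[[0,0,0.03],[0,0,0]],[[0,0,0.025],[0,0,0]],[[0,0,0.015],[0,0,0]]]' -
python3 - <<'E'
from h import *
to([.4766,.355,.0275],-12.5)
E
```

```text
contact_force: [0.7, 0.6, -3.7]
width: 0.414
grip_force: 34.9
eef_pos: [0.5197, 0.2374, 0.1272]
tool_rot: [[0.214, 0.977, -0.0], [0.977, -0.214, -0.0], [-0.0, -0.0, -1.0]]
contact_force: [0.8, 0.1, -3.5]
width: 0.411
grip_force: 34.9
eef_pos: [0.4761, 0.3556, 0.1271]
tool_rot: [[0.214, 0.977, -0.0], [0.977, -0.214, -0.0], [-0.0, -0.0, -1.0]]
contact_force: [-0.7, -0.0, -3.2]
width: 0.412
grip_force: 34.9
clock: 6.03
eef_pos: [0.4759, 0.354, 0.0351]
tool_rot: [[0.214, 0.977, -0.002], [0.977, -0.214, -0.002], [-0.002, -0.001, -1.0]]
contact_force: [0.3, -0.3, -3.3]
width: 0.411
grip_force: 34.9
t 6.03 p [0.4759 0.354  0.0351] yawY -12.34 z [-0.002 -0.002 -1.   ] q [-58.  27.  21. 101. -12.  55. -45.] F [ 0.3 -0.3 -3.3] w 0.411 g 34.87301785033196
turn [-0.0017  0.003   0.0035] then shift [0.0019 0.0007 0.0127]
```

```bash
python3 -m inch '[[[0,0,0.003],[0,0,0]],[[0,0,0.003],[0,0,0]],[[0,0,0.003],[0,0,0]],[[0,0,0.003],[0,0,0]],[[0,0,0.003],[0,0,0]]]' - 
python3 -m inch '[[[0,0,0],[0,0,0]],[[0,0,0],[0,0,0]],[[0,0,0],[0,0,0]],[[0,0,0],[0,0,0]],[[0,0,0],[0,0,0]]]' -
```

```text
clock: 6.45
eef_pos: [0.4773, 0.3552, 0.0286]
tool_rot: [[0.214, 0.977, 0.001], [0.977, -0.214, 0.001], [0.001, 0.001, -1.0]]
contact_force: [0.5, -0.5, -3.0]
width: 0.409
grip_force: 34.9
clock: 6.87
eef_pos: [0.4769, 0.3549, 0.028]
tool_rot: [[0.214, 0.977, 0.0], [0.977, -0.214, 0.0], [0.0, 0.0, -1.0]]
contact_force: [0.2, 0.3, -3.1]
width: 0.411
grip_force: 34.9
```

```bash
python3 -m inch '[[[0,0,0.0006],[0,0,0]],[[0,0,0.0006],[0,0,0]],[[0,0,0.0004],[0,0,0]],[[0,0,0],[0,0,0]],[[0,0,0],[0,0,0]]]' - |sed -n '2p;4p'
python3 -m inch '[[[0,0,0],[0,0,0]],[[0,0,0],[0,0,0]],[[0,0,0],[0,0,0]],[[0,0,0],[0,0,0]],[[0,0,0],[0,0,0]]]' -1 |sed -n '2p;4,5p'
python3 -m inch '[[[0,0,0],[0,0,0]],[[0,0,-0.03],[0,0,0]],[[0,0,-0.05],[0,0,0]],[[0,0,-0.06],[0,0,0]],[[0,0,-0.06],[0,0,0]]]' - |sed -n '2p;4,5p'
python3 -m inch '[[[0,0,-0.05],[0,0,-0.13]],[[0,0,-0.05],[0,0,-0.13]],[[0,0,-0.03],[0,0,-0.13]],[[0,0,0],[0,0,-0.13]],[[0,0,0],[0,0,-0.13]]]' - |sed -n '2,3p'
for i in 1 2 3; do python3 -m inch '[[[-0.0652,-0.0132,0],[0,0,0]],[[-0.0652,-0.0132,0],[0,0,0]],[[-0.0652,-0.0132,0],[0,0,0]],[[-0.0652,-0.0132,0],[0,0,0]],[[-0.0652,-0.0132,0],[0,0,0]]]' -|sed -n '2p;4,5p'; done
python3 - <<'E'
from h import *
to([.533,-.2414,.035],16.8); snap('wrist','w2')
E
```

```text
eef_pos: [0.4769, 0.3548, 0.0272]
contact_force: [-2.8, -2.3, 2.9]
eef_pos: [0.477, 0.3549, 0.0269]
contact_force: [0.0, -0.3, -0.1]
width: 0.701
eef_pos: [0.4765, 0.3543, 0.1479]
contact_force: [0.9, 1.4, -0.6]
width: 0.98
eef_pos: [0.4775, 0.3552, 0.2266]
tool_rot: [[-0.296, 0.955, 0.002], [0.955, 0.296, 0.002], [0.002, 0.003, -1.0]]
eef_pos: [0.4957, 0.1542, 0.225]
contact_force: [1.2, 0.7, -0.3]
width: 1.004
eef_pos: [0.5147, -0.0445, 0.2252]
contact_force: [1.0, 0.8, 0.1]
width: 1.004
eef_pos: [0.5338, -0.243, 0.2251]
contact_force: [0.6, 1.1, -0.2]
width: 1.003
t 9.78 p [ 0.5338 -0.243   0.2251] yawY 16.93 z [ 0.001  0.    -1.   ] q [-16.  17.  45.  92. -12.  75.  47.] F [ 0.6  1.1 -0.2] w 1.003 g 0.0
turn [0.001  0.0001 0.003 ] then shift [ 0.003  -0.0005  0.3168]
```

View pics/w2.png

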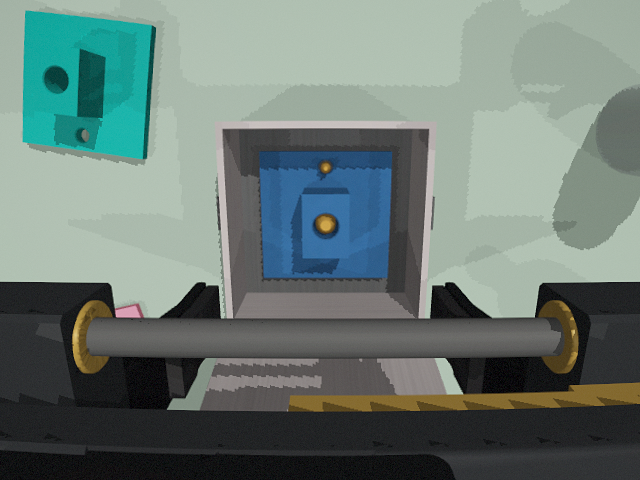

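The wrist view shows the shaft tip at (326,225) and the pin tip at (326,168), with the box square to the view.

```bash
python3 - <<'E'
from h import *
np.set_printoptions(precision=4,suppress=True)
yaw=lambda d: np.degrees(np.arctan2(d[1],d[0]))
s,p=unproj('w2',[(325.7,225.5),(326,168)],[.058,.036]);print(s,p,np.linalg.norm((p-s)[:2]),yaw(p-s))
r=unproj('w2',[(217,122),(436,122)],.072);print(r,np.linalg.norm(r[0]-r[1]),yaw(r[1]-r[0]))
x=np.array([np.cos(np.radians(yaw(r[1]-r[0]))),np.sin(np.radians(yaw(r[1]-r[0])))]);n=np.array([x[1],-x[0]]);print(r.mean(0)[:2]+n*.078)
m=unproj('w2',[(259.5,151.5),(391,151.5),(389.5,278.5),(262.5,278.5)],.022); print(m.mean(0),[np.linalg.norm(m[i]-m[i-1]) for i in range(4)],yaw(m[1]-m[0]+m[2]-m[3]))
E
```

```text
[ 0.5346 -0.2425  0.058 ] [ 0.5225 -0.202   0.036 ] 0.0421855183839836 106.58406349512823
[[ 0.4391 -0.1908  0.072 ]
 [ 0.5859 -0.1459  0.072 ]] 0.1535226825415963 17.004004338469297
[ 0.5353 -0.243 ]
[ 0.5348 -0.243   0.022 ] [np.float64(0.11057077655234639), np.float64(0.10848355810162609), np.float64(0.11067005176622577), np.float64(0.11290052284877101)] 16.97057952844644
```

```bash
python3 -m inch '[[[0.0005,0.0014,0.045],[0,0,0.003]],[[0,0,0.055],[0,0,0]],[[0,0,0.055],[0,0,0]],[[0,0,0.05],[0,0,0]],[[0,0,0.045],[0,0,0]]]' - |sed -n '2p;4p'
python3 -m inch '[[[0,0,0.025],[0,0,0]],[[0,0,0.02],[0,0,0]],[[0,0,0.015],[0,0,0]],[[0,0,0.0065],[0,0,0]],[[0,0,0],[0,0,0]]]' - |sed -n '2p;4p'
for i in 1 2 3; do python3 -m inch '[[[0,0,0],[0,0,0]],[[0,0,0],[0,0,0]],[[0,0,0],[0,0,0]],[[0,0,0],[0,0,0]],[[0,0,0],[0,0,0]]]' 1 35|sed -n '2,6p'; done
```

```text
eef_pos: [0.534, -0.2404, 0.0729]
contact_force: [0.9, 0.2, 0.7]
eef_pos: [0.5346, -0.2406, 0.0348]
contact_force: [-0.3, -0.5, -0.0]
eef_pos: [0.5348, -0.2407, 0.0354]
tool_rot: [[-0.289, 0.957, 0.001], [0.957, 0.289, 0.0], [-0.0, 0.001, -1.0]]
contact_force: [-0.9, 0.3, -0.2]
width: 0.708
grip_force: 0.0
eef_pos: [0.5344, -0.2407, 0.0349]
tool_rot: [[-0.288, 0.957, -0.0], [0.957, 0.288, 0.0], [0.0, -0.0, -1.0]]
contact_force: [-1.2, 0.4, 1.3]
width: 0.412
grip_force: 35.0
eef_pos: [0.5344, -0.2407, 0.0349]
tool_rot: [[-0.288, 0.958, -0.0], [0.958, 0.288, 0.0], [0.0, -0.0, -1.0]]
contact_force: [-1.6, 0.5, 0.4]
width: 0.407
grip_force: 35.0
```

```bash
python3 -m inch '[[[0,0,-0.01],[0,0,0]],[[0,0,-0.015],[0,0,0]],[[0,0,-0.015],[0,0,0]],[[0,0,-0.02],[0,0,0]],[[0,0,-0.02],[0,0,0]]]' - |sed -n '2p;4,6p'
python3 -m inch '[[[0,0,-0.02],[0,0,0]],[[0,0,-0.025],[0,0,0]],[[0,0,-0.03],[0,0,0]],[[0,0,-0.03],[0,0,0]],[[0,0,-0.02],[0,0,0]]]' - |sed -n '2p;4,6p'
for i in 1 2; do python3 -m inch '[[[0.0579,0.0208,0],[0,0,0]],[[0.0579,0.0208,0],[0,0,0]],[[0.0579,0.0208,0],[0,0,0]],[[0.0579,0.0208,0],[0,0,0]],[[0.0579,0.0208,0],[0,0,0]]]' -|sed -n '2p;4,6p'; done
python3 -m inch '[[[0,0,0.02],[0,0,0.102]],[[0,0,0.03],[0,0,0.102]],[[0,0,0.035],[0,0,0.102]],[[0,0,0.03],[0,0,0.102]],[[0,0,0.02],[0,0,0.102]]]' - |sed -n '2p;4p'
python3 - <<'E'
from h import *
to([.5536,.129,.0275],-6.25)
E
```

```text
eef_pos: [0.5346, -0.2407, 0.0844]
contact_force: [0.4, 0.3, -4.6]
width: 0.41
grip_force: 35.0
eef_pos: [0.5351, -0.2411, 0.1607]
contact_force: [1.1, 0.9, -3.5]
width: 0.413
grip_force: 35.0
eef_pos: [0.544, -0.0547, 0.1587]
contact_force: [0.7, 0.3, -3.8]
width: 0.412
grip_force: 35.0
eef_pos: [0.5537, 0.1298, 0.1588]
contact_force: [0.9, 0.0, -4.5]
width: 0.408
grip_force: 35.0
eef_pos: [0.5531, 0.1279, 0.0758]
contact_force: [-0.1, -0.8, -4.2]
t 14.0 p [0.5531 0.1279 0.0758] yawY -6.4 z [-0.001 -0.001 -1.   ] q [-48.  23.  36. 104. -16.  58. -12.] F [-0.1 -0.8 -4.2] w 0.412 g 34.9960111733526
turn [-0.0016  0.0008 -0.0034] then shift [0.002  0.0006 0.0805]
```

```bash
python3 -m inch '[[[0.0015,0,0.022],[0,0,0]],[[0,0,0.022],[0,0,0]],[[0,0,0.018],[0,0,0]],[[0,0,0.008],[0,0,0]],[[0,0,0.004],[0,0,0]]]' - |sed -n '2p;4p'
python3 -m inch '[[[0,0,0.002],[0,0,0]],[[0,0,0.002],[0,0,0]],[[0,0,0.0015],[0,0,0]],[[0,0,0],[0,0,0]],[[0,0,0],[0,0,0]]]' - |sed -n '2p;4p'
```

```text
eef_pos: [0.5536, 0.1288, 0.0319]
contact_force: [0.1, -0.2, -3.6]
eef_pos: [0.5541, 0.129, 0.0296]
contact_force: [-0.1, -0.1, -3.8]
```

```bash
python3 -m inch '[[[0,0,0.002],[0,0,0]],[[0,0,0.0015],[0,0,0]],[[0,0,0.001],[0,0,0]],[[0,0,0],[0,0,0]],[[0,0,0],[0,0,0]]]' - |sed -n '2p;4p'
```

```text
eef_pos: [0.554, 0.1289, 0.0269]
contact_force: [-3.0, -0.0, 4.2]
```

```bash
python3 -m inch '[[[0,0,0],[0,0,0]],[[0,0,0],[0,0,0]],[[0,0,0],[0,0,0]],[[0,0,0],[0,0,0]],[[0,0,0],[0,0,0]]]' -1 |sed -n '2p;4,5p'
python3 -m inch '[[[0,0,0],[0,0,0]],[[0,0,-0.03],[0,0,0]],[[0,0,-0.05],[0,0,0]],[[0,0,-0.06],[0,0,0]],[[0,0,-0.06],[0,0,0]]]' - |sed -n '2p;4,5p'
python3 -m inch '[[[0,0,-0.06],[0,0,0]],[[0,0,-0.05],[0,0,0]],[[0,0,-0.03],[0,0,0]],[[0,0,0],[0,0,0]],[[0,0,0],[0,0,0]]]' - |sed -n '2,3p'
python3 - <<'E'
from h import *
to([.4769,.3549,.0272],-12.35); snap('wrist','w3')
E
```

```text
eef_pos: [0.554, 0.1289, 0.0266]
contact_force: [0.1, -0.2, -0.4]
width: 0.705
eef_pos: [0.5534, 0.1285, 0.1476]
contact_force: [0.2, 0.1, 0.2]
width: 0.986
eef_pos: [0.5543, 0.129, 0.2313]
tool_rot: [[0.108, 0.994, 0.002], [0.994, -0.108, 0.001], [0.001, 0.001, -1.0]]
t 16.5 p [0.5543 0.129  0.2313] yawY -6.18 z [ 0.002  0.001 -1.   ] q [-51.  13.  39.  94.  -9.  75. -16.] F [-0.4  0.3 -0.7] w 1.001 g 0.0
turn [ 0.0018 -0.0018  0.1372] then shift [ 0.3402 -0.2065  0.3402]
```

View pics/w3.png

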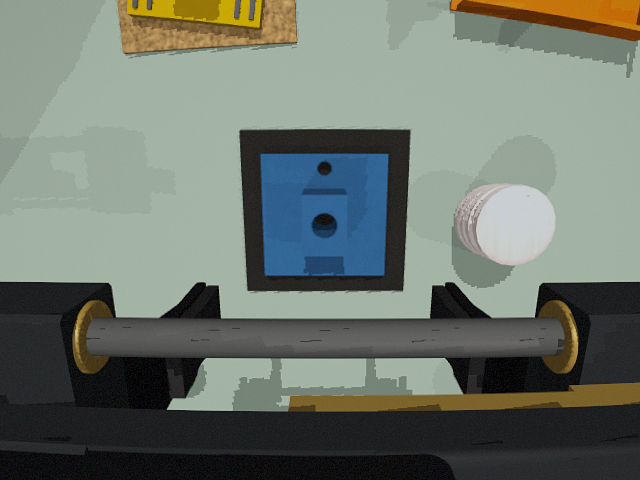

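The blue plate lies hub-up and centred on the black mat, with its bore at (324,225), pin hole at (324,168) and mat corners around x 240–410, y 130–291.

```bash
python3 - <<'E'
from h import *
o=manip.get_obs(); R=o['tool_rot']
b=unproj('w3',[(324,225.3)],.054)[0]; print('blue bore rel', R.T@(b-np.array([.554,.1289,b[2]])))
m=unproj('w3',[(240,130),(410,129.5),(403.5,291),(247.5,291)],.004).mean(0)
s=unproj('w3',[(260.5,153.5),(388.5,153.5),(386,276),(264.5,276.5)],.014).mean(0)
print('slab rel',R.T@(s-np.array([.554,.1289,0])),'slab-mat',s-m,m,b)
E
```

```text
blue bore rel [-1.32480712e-03  1.50281321e-05 -2.18360009e-07]
slab rel [-0.00232238  0.00084997 -0.01400067] slab-mat [-0.00047982 -0.00081934  0.01      ] [0.55507977 0.12731628 0.004     ] [0.55387251 0.12758126 0.054     ]
```

```bash
python3 -m inch '[[[0,0,0],[0,0,0.1372]],[[0.035,-0.022,0],[0,0,0]],[[0.045,-0.027,0],[0,0,0]],[[0.045,-0.027,0],[0,0,0]],[[0.045,-0.027,0],[0,0,0]]]' - |sed -n '2,3p'
python3 -m inch '[[[0.045,-0.027,0],[0,0,0]],[[0.045,-0.027,0],[0,0,0]],[[0.045,-0.027,0],[0,0,0]],[[0.035,-0.0225,0],[0,0,0]],[[0,0,0],[0,0,0]]]' - |sed -n '2,3p'
python3 - <<'E'
from h import *
to([.4769,.3549,.0272],-12.35)
E
```

```text
eef_pos: [0.5141, 0.2425, 0.229]
tool_rot: [[0.215, 0.977, -0.002], [0.977, -0.215, -0.001], [-0.002, -0.002, -1.0]]
eef_pos: [0.4725, 0.3604, 0.2282]
tool_rot: [[0.206, 0.979, -0.003], [0.979, -0.206, -0.001], [-0.001, -0.003, -1.0]]
t 17.38 p [0.4725 0.3604 0.2282] yawY -11.9 z [-0.003 -0.001 -1.   ] q [-68.  17.  32.  90.  -9.  76. -46.] F [-0.4 -0.1 -0.8] w 1.0 g 0.0
turn [-0.004   0.0017  0.0101] then shift [-0.0074  0.0091  0.3349]
```

```bash
python3 -m inch '[[[0,0,0],[0,0,0]],[[0,0,0.05],[0,0,0]],[[0,0,0.06],[0,0,0]],[[0,0,0.06],[0,0,0]],[[0,0,0.05],[0,0,0]]]' - |sed -n '2p'
python3 -m inch '[[[0,0,0.02],[0,0,0]],[[0,0,0],[0,0,0]],[[0,0,0],[0,0,0]],[[0,0,0],[0,0,0]],[[0,0,0],[0,0,0]]]' - |sed -n '2p'
python3 - <<'E'
from h import *
to([.4769,.3549,.0272],-12.35)
E
```

```text
eef_pos: [0.4763, 0.3523, 0.0956]
eef_pos: [0.4777, 0.3553, 0.0887]
t 18.22 p [0.4777 0.3553 0.0887] yawY -12.37 z [ 0.002  0.002 -1.   ] q [-66.  24.  30.  99. -14.  60. -43.] F [-0.8  0.2  0.8] w 1.0 g 0.0
turn [ 0.0021 -0.0035 -0.0005] then shift [-0.0008 -0.0011  0.1025]
```

```bash
python3 -m inch '[[[-0.0008,-0.001,0.025],[0,0,0]],[[0,0,0.03],[0,0,0]],[[0,0,0.025],[0,0,0]],[[0,0,0.015],[0,0,0]],[[0,0,0.0075],[0,0,0]]]' - |sed -n '2p;4p'
python3 -m inch '[[[0,0,0],[0,0,0]],[[0,0,0],[0,0,0]],[[0,0,0],[0,0,0]],[[0,0,0],[0,0,0]],[[0,0,0],[0,0,0]]]' - |sed -n '2p;4p'
for i in 1 2 3; do python3 -m inch '[[[0,0,0],[0,0,0]],[[0,0,0],[0,0,0]],[[0,0,0],[0,0,0]],[[0,0,0],[0,0,0]],[[0,0,0],[0,0,0]]]' 1 35|sed -n '2,6p'; done
```

```text
eef_pos: [0.4759, 0.3544, 0.025]
contact_force: [-0.0, -0.3, -0.3]
eef_pos: [0.4762, 0.3546, 0.0258]
contact_force: [-0.0, 1.2, -0.5]
eef_pos: [0.4758, 0.3543, 0.0251]
tool_rot: [[0.214, 0.977, -0.0], [0.977, -0.214, 0.0], [0.0, -0.0, -1.0]]
contact_force: [-0.9, 0.1, -1.0]
width: 0.706
grip_force: 0.0
eef_pos: [0.4759, 0.3543, 0.0251]
tool_rot: [[0.214, 0.977, 0.0], [0.977, -0.214, 0.0], [0.0, 0.0, -1.0]]
contact_force: [-0.1, -0.8, -0.2]
width: 0.408
grip_force: 34.9
eef_pos: [0.4759, 0.3543, 0.0251]
tool_rot: [[0.214, 0.977, 0.0], [0.977, -0.214, 0.0], [0.0, 0.0, -1.0]]
contact_force: [1.5, -0.9, -0.4]
width: 0.408
grip_force: 34.9
```

```bash
python3 -m inch '[[[0,0,-0.015],[0,0,0]],[[0,0,-0.03],[0,0,0]],[[0,0,-0.045],[0,0,0]],[[0,0,-0.05],[0,0,0]],[[0,0,-0.045],[0,0,0]]]' - | sed -n '2p;4,6p'
python3 -m inch '[[[0,0,-0.025],[0,0,-0.1]],[[0,0,-0.015],[0,0,-0.148]],[[0,0,0],[0,0,-0.15]],[[0,0,0],[0,0,-0.15]],[[0,0,0],[0,0,-0.1]]]' - | sed -n '2,3p'
for i in 1 2 3 4; do python3 -m inch '[[[-0.0491,-0.0096,0],[0,0,0]],[[-0.0491,-0.0096,0],[0,0,0]],[[-0.0491,-0.0096,0],[0,0,0]],[[-0.0491,-0.0096,0],[0,0,0]],[[-0.0491,-0.0096,0],[0,0,0]]]' -|sed -n '2p;4,6p'; done
python3 -m inch '[[[0,0,0],[0,0,0]],[[0,0,0],[0,0,0]],[[0,0,0],[0,0,0]],[[0,0,0],[0,0,0]],[[0,0,0],[0,0,0]]]' - |sed -n '2,4p'
python3 - <<'E'
from h import *
to([.5352,-.2433,.0331],16.76); snap('top','t4')
a=cv2.imread('pics/t4.png');cv2.imwrite('pics/c4.png',cv2.resize(a[180:320,350:500],None,fx=4,fy=4,interpolation=cv2.INTER_CUBIC))
E
```

```text
eef_pos: [0.4755, 0.3539, 0.1378]
contact_force: [0.6, 0.3, -3.0]
width: 0.41
grip_force: 34.9
eef_pos: [0.4755, 0.3541, 0.1606]
tool_rot: [[-0.295, 0.955, -0.0], [0.955, 0.295, -0.0], [0.0, -0.0, -1.0]]
eef_pos: [0.4904, 0.2033, 0.1603]
contact_force: [0.9, -0.8, -3.4]
width: 0.408
grip_force: 35.0
eef_pos: [0.5053, 0.0541, 0.1604]
contact_force: [0.7, -0.1, -4.1]
width: 0.411
grip_force: 35.0
eef_pos: [0.5204, -0.095, 0.1604]
contact_force: [0.1, 1.7, -3.0]
width: 0.41
grip_force: 35.0
eef_pos: [0.5356, -0.244, 0.1603]
contact_force: [0.8, -0.1, -3.4]
width: 0.411
grip_force: 35.0
eef_pos: [0.5362, -0.2416, 0.1601]
tool_rot: [[-0.291, 0.957, 0.0], [0.957, 0.291, 0.001], [0.001, 0.0, -1.0]]
contact_force: [0.3, -0.3, -2.7]
t 23.22 p [ 0.5362 -0.2416  0.1601] yawY 16.91 z [ 0.     0.001 -1.   ] q [-17.  22.  46.  97. -17.  69.  50.] F [ 0.3 -0.3 -2.7] w 0.414 g 34.952190711810545
turn [ 0.0004 -0.0012  0.0034] then shift [-0.0023 -0.0024  0.2117]
```

```bash
python3 -m inch '[[[-0.0023,-0.0024,0.02],[0,0,0.003]],[[0,0,0.03],[0,0,0]],[[0,0,0.03],[0,0,0]],[[0,0,0.03],[0,0,0]],[[0,0,0.018],[0,0,0]]]' - | sed -n '2p;4p'
python3 -m inch '[[[0,0,0],[0,0,0]],[[0,0,0],[0,0,0]],[[0,0,0],[0,0,0]],[[0,0,0],[0,0,0]],[[0,0,0],[0,0,0]]]' - |sed -n '2,4p'
python3 - <<'E'
from h import *
to([.5352,-.2433,.0331],16.76)
E
```

```text
eef_pos: [0.5339, -0.2439, 0.0806]
contact_force: [-0.2, 0.2, -4.5]
eef_pos: [0.5355, -0.2449, 0.0842]
tool_rot: [[-0.287, 0.958, 0.002], [0.958, 0.287, -0.0], [-0.001, 0.001, -1.0]]
contact_force: [-0.3, 0.1, -3.1]
t 24.1 p [ 0.5355 -0.2449  0.0842] yawY 16.67 z [ 0.002 -0.    -1.   ] q [-15.  27.  44. 101. -21.  61.  53.] F [-0.3  0.1 -3.1] w 0.408 g 34.952232634532265
turn [ 0.0018  0.0007 -0.002 ] then shift [0.0028 0.0003 0.0851]
```

```bash
python3 -m inch '[[[0,0,0],[0,0,0]],[[0,0,0],[0,0,0]],[[0,0,0],[0,0,0]],[[0,0,0],[0,0,0]],[[0,0,0],[0,0,0]]]' - |sed -n '2,4p'
python3 - <<'E'
from h import *
to([.5352,-.2433,.0331],16.76)
E
```

```text
eef_pos: [0.535, -0.2447, 0.0833]
tool_rot: [[-0.287, 0.958, 0.0], [0.958, 0.287, 0.0], [0.0, 0.0, -1.0]]
contact_force: [-0.3, -0.2, -3.3]
t 24.52 p [ 0.535  -0.2447  0.0833] yawY 16.67 z [ 0.  0. -1.] q [-15.  27.  44. 101. -21.  61.  53.] F [-0.3 -0.2 -3.3] w 0.409 g 34.952286702391575
turn [ 0.0002 -0.0001 -0.002 ] then shift [0.0022 0.001  0.0837]
```

```bash
python3 -m inch '[[[0.0022,0.001,0],[0,0,-0.002]],[[0,0,0],[0,0,0]],[[0,0,0.003],[0,0,0]],[[0,0,0.003],[0,0,0]],[[0,0,0.003],[0,0,0]]]' - |sed -n '2,4p'
python3 -m inch '[[[0,0,0.003],[0,0,0]],[[0,0,0.003],[0,0,0]],[[0,0,0.003],[0,0,0]],[[0,0,0.003],[0,0,0]],[[0,0,0],[0,0,0]]]' - |sed -n '2,4p'
python3 - <<'E'
from h import *
to([.5352,-.2433,.0331],16.76)
E
```

```text
eef_pos: [0.5351, -0.2433, 0.0776]
tool_rot: [[-0.288, 0.958, -0.0], [0.958, 0.288, 0.0], [0.0, -0.0, -1.0]]
contact_force: [0.7, -0.7, -3.2]
eef_pos: [0.5349, -0.2432, 0.0702]
tool_rot: [[-0.288, 0.958, -0.001], [0.958, 0.288, 0.0], [0.0, -0.0, -1.0]]
contact_force: [0.1, 0.0, -2.0]
t 25.35 p [ 0.5349 -0.2432  0.0702] yawY 16.76 z [-0.001  0.    -1.   ] q [-14.  28.  43. 101. -22.  59.  54.] F [ 0.1  0.  -2. ] w 0.411 g 34.9521793619715
turn [-0.0006 -0.0004  0.    ] then shift [-0.0003  0.0004  0.0619]
```

```bash
for i in 1 2 3; do python3 -m inch '[[[0,0,0.003],[0,0,0]],[[0,0,0.003],[0,0,0]],[[0,0,0.003],[0,0,0]],[[0,0,0.003],[0,0,0]],[[0,0,0.003],[0,0,0]]]' - |sed -n '2p;4p'; done
```

```text
eef_pos: [0.5351, -0.2433, 0.0615]
contact_force: [0.8, -0.2, -2.7]
eef_pos: [0.5351, -0.2433, 0.0525]
contact_force: [0.4, 0.0, -3.9]
eef_pos: [0.5351, -0.2433, 0.0435]
contact_force: [0.1, -0.3, -3.1]
```

```bash
python3 -m inch '[[[0,0,0.003],[0,0,0]],[[0,0,0.003],[0,0,0]],[[0,0,0.003],[0,0,0]],[[0,0,0.003],[0,0,0]],[[0,0,0.002],[0,0,0]]]' - |sed -n '2p;4p'; python3 -m inch '[[[0,0,0.0015],[0,0,0]],[[0,0,0.001],[0,0,0]],[[0,0,0.001],[0,0,0]],[[0,0,0],[0,0,0]],[[0,0,0],[0,0,0]]]' - |sed -n '2p;4p'
```

```text
eef_pos: [0.5351, -0.2433, 0.035]
contact_force: [-0.6, -0.4, -3.6]
eef_pos: [0.5352, -0.2433, 0.0332]
contact_force: [0.3, -0.1, -3.8]
```

```bash
python3 -m inch '[[[0,0,0.0006],[0,0,0]],[[0,0,0.0006],[0,0,0]],[[0,0,0],[0,0,0]],[[0,0,0],[0,0,0]],[[0,0,0],[0,0,0]]]' - |sed -n '2p;4p'; python3 -m inch '[[[0,0,0.0006],[0,0,0]],[[0,0,0.0003],[0,0,0]],[[0,0,0],[0,0,0]],[[0,0,0],[0,0,0]],[[0,0,0],[0,0,0]]]' - |sed -n '2p;4p'
```

```text
eef_pos: [0.5352, -0.2433, 0.0331]
contact_force: [-3.1, 1.8, 5.9]
eef_pos: [0.5352, -0.2433, 0.0331]
contact_force: [-5.6, 3.4, 13.0]
```

```bash
for i in 1 2; do python3 -m inch '[[[0,0,0],[0,0,0]],[[0,0,0],[0,0,0]],[[0,0,0],[0,0,0]],[[0,0,0],[0,0,0]],[[0,0,0],[0,0,0]]]' -1 |sed -n '2p;4,5p'; done
python3 -m inch '[[[0,0,-0.01],[0,0,0]],[[0,0,-0.03],[0,0,0]],[[0,0,-0.05],[0,0,0]],[[0,0,-0.06],[0,0,0]],[[0,0,-0.06],[0,0,0]]]' - |sed -n '2p;4,5p'
python3 -m inch '[[[0.02,0,-0.06],[0,0,0]],[[0.04,0,-0.06],[0,0,0]],[[0.05,0,-0.05],[0,0,0]],[[0.05,0,-0.04],[0,0,0]],[[0.04,0,-0.03],[0,0,0]]]' 1 |sed -n '2,3p'
python3 - <<'E'
from h import *
st();a=snap('scene','s5')['frame'];b=snap('top','t5')['frame']
A=cv2.resize(a[230:380,140:340],None,fx=4,fy=4,interpolation=cv2.INTER_CUBIC);cv2.imwrite('pics/c5.png',A)
E
```

```text
eef_pos: [0.5352, -0.2433, 0.0319]
contact_force: [-0.5, -0.6, -0.7]
width: 0.706
eef_pos: [0.5352, -0.2433, 0.0319]
contact_force: [-0.3, -0.0, 0.7]
width: 0.988
eef_pos: [0.5345, -0.2434, 0.1594]
contact_force: [0.1, -0.5, 0.2]
width: 1.002
eef_pos: [0.5006, -0.1287, 0.3027]
tool_rot: [[-0.288, 0.958, 0.002], [0.958, 0.288, 0.001], [-0.0, 0.003, -1.0]]
t 29.93 p [ 0.5006 -0.1287  0.3027] yawY 16.74 z [ 0.002  0.001 -1.   ] q [-35.   2.  46.  95.  -2.  83.  28.] F [ 0.3  1.2 -0.4] w 0.703 g 0.0
```

View pics/c5.png

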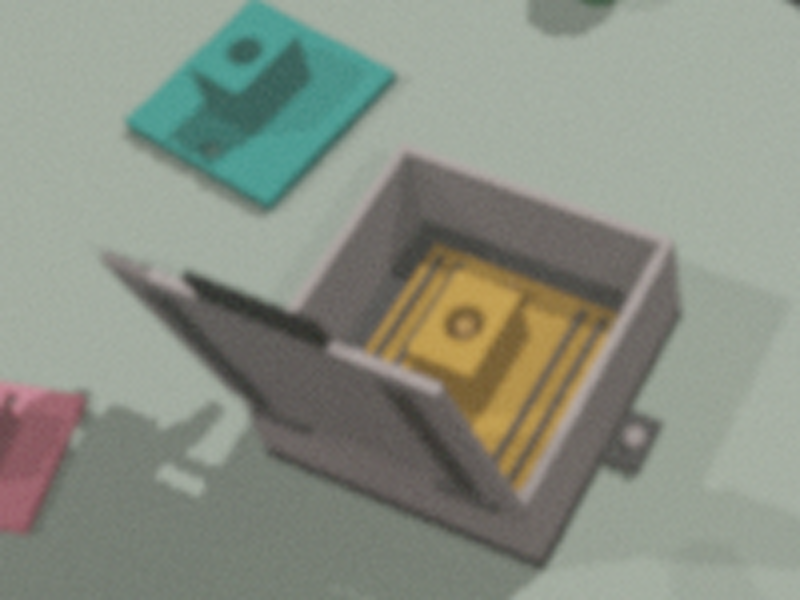

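The yellow plate is flat in the box with the shaft tip showing in its bore. The lid's free corners are at crop (105,255) and (440,385).

```bash
cat > lid.py <<'E'
from h import *
from scipy.optimize import least_squares
a=np.radians(16.8);X=np.array([np.cos(a),np.sin(a),0]);Y=np.array([-np.sin(a),np.cos(a),0]);Z=np.array([0,0,1.])
S=np.array([.5347,-.2425,0]);H=S-.078*Y+.072*Z
E
python3 - <<'E'
from lid import *
c=[(166.1,293.6),(249.9,326.1)]
fun=lambda p:(proj('s5',[H+.156*(np.cos(p[0])*Y+np.sin(p[0])*Z)+s*.078*X for s in(-1,1)])-c)
r=least_squares(lambda p:fun(p).ravel(),[1.8]);print('theta',np.degrees(r.x),fun(r.x))
print('hub check',proj('s5',[S+.062*Z]),'seen',(463/4+140,323/4+230))
th=r.x[0]
e=H+.176*(np.cos(th)*Y+np.sin(th)*Z)-.005*np.sin(th)*Y;print('tab edge',e)
print('start TCP',H+(.176*np.cos(th)-.005*np.sin(th)-.0095-.012)*Y+(.23-.072)*Z)
to(H+(.176*np.cos(th)-.005*np.sin(th)-.0095-.03)*Y+(.34-.072)*Z,16.76)
E
```

```text
theta [101.23296325] [[-0.6190327  -0.98486681]
 [ 0.17662756  0.64152918]]
hub check [[255.69984229 309.82177391]] seen (255.75, 310.75)
tab edge [ 0.56857128 -0.35468711  0.24462841]
start TCP [ 0.57478547 -0.37526948  0.23      ]
t 30.03 p [ 0.5018 -0.1263  0.3034] yawY 17.06 z [ 0.005  0.003 -1.   ] q [-35.   2.  46.  95.  -2.  83.  29.] F [ 0.4  0.6 -0.7] w 0.618 g 0.0
turn [ 0.0073 -0.0015  0.0066] then shift [-0.4624 -0.0032 -0.061 ]
```

```bash
python3 -m inch '[[[0,0,-0.02],[0,0,0]],[[0,0,-0.02],[0,0,0]],[[0,0,-0.02],[0,0,0]],[[0,0,0],[0,0,0]],[[-0.02,0,0],[0,0,0]]]' 1 |sed -n '2p;5p'
python3 -m inch '[[[-0.04,0,0],[0,0,0]],[[-0.05,0,0],[0,0,0]],[[-0.05,0,0],[0,0,0]],[[-0.05,0,0],[0,0,0]],[[-0.05,0,0],[0,0,0]]]' - |sed -n '2p;5p'
python3 -m inch '[[[-0.05,0,0],[0,0,0]],[[-0.05,0,0],[0,0,0]],[[-0.05,0,0],[0,0,0]],[[-0.04,0,0],[0,0,0]],[[-0.0124,-0.003,0],[0,0,0]]]' - |sed -n '2p;5p'
python3 -m inch '[[[0,0,0],[0,0,0]],[[0,0,0],[0,0,0]],[[0,0,0],[0,0,0]],[[0,0,0],[0,0,0]],[[0,0,0],[0,0,0]]]' - |sed -n '2p;4p'
python3 - <<'E'
from lid import *
th=np.radians(101.2)
to(H+(.176*np.cos(th)-.005*np.sin(th)-.0095-.025)*Y+(.23-.072)*Z,16.8)
E
```

```text
eef_pos: [0.5048, -0.1405, 0.3366]
width: 0.233
eef_pos: [0.5462, -0.2811, 0.3354]
width: 0.009
eef_pos: [0.5782, -0.4002, 0.3337]
width: 0.006
eef_pos: [0.5797, -0.3946, 0.3366]
contact_force: [-0.4, -0.8, 0.1]
t 31.7 p [ 0.5797 -0.3946  0.3366] yawY 16.86 z [ 0.001  0.    -1.   ] q [  3.  34.  50.  61. -25.  95.  62.] F [-0.4 -0.8  0.1] w 0.009 g 0.0
turn [ 0.0014 -0.0002  0.0013] then shift [0.0118 0.0015 0.1776]
```

```bash
python3 -m inch '[[[0,0.0015,0.03],[0,0,0.001]],[[0,0,0.04],[0,0,0]],[[0,0,0.04],[0,0,0]],[[0,0,0.04],[0,0,0]],[[0,0,0.0276],[0,0,0]]]' 1 |sed -n '2p;4p'
python3 -m inch '[[[0,0,0],[0,0,0]],[[0,0,0],[0,0,0]],[[0,0,0],[0,0,0]],[[0,0,0],[0,0,0]],[[0,0,0],[0,0,0]]]' - |sed -n '2p;4p'
python3 - <<'E'
from lid import *
W=[]
for t in (101.2,96,91,85,77,69,61,53,45,37,29,21,14,8,3,0):
    r=np.radians(t);c,s=np.cos(r),np.sin(r)
    W.append((.176*c-.005*s-.0095,.230) if t>90 else (.15*c-.005*s-.0095, .072+.15*s+.005*c+.008))
o=st(); d=o['eef_pos']-H; p=(d@Y,o['eef_pos'][2]); print('now',np.round(p,4),'x',d@X)
for w in W:
    print(np.round(w,4),'per row of 5:',round((w[0]-p[0])/3,4),round(-(w[1]-p[1])/3,4)); p=w
E
```

```text
eef_pos: [0.5801, -0.3941, 0.2275]
contact_force: [-0.2, -0.5, -0.5]
eef_pos: [0.5805, -0.396, 0.231]
contact_force: [-0.5, -0.4, 0.5]
t 32.53 p [ 0.5805 -0.396   0.231 ] yawY 16.72 z [ 0.002 -0.001 -1.   ] q [  1.  36.  49.  72. -26.  83.  63.] F [-0.5 -0.4  0.5] w 0.005 g 0.0
now [-0.0822  0.231 ] x -0.0005595208295409368
[-0.0486  0.23  ] per row of 5: 0.0112 0.0003
[-0.0329  0.23  ] per row of 5: 0.0052 -0.0
[-0.0176  0.23  ] per row of 5: 0.0051 -0.0
[-0.0014  0.2299] per row of 5: 0.0054 0.0
[0.0194 0.2273] per row of 5: 0.0069 0.0009
[0.0396 0.2218] per row of 5: 0.0067 0.0018
[0.0588 0.2136] per row of 5: 0.0064 0.0027
[0.0768 0.2028] per row of 5: 0.006 0.0036
[0.093  0.1896] per row of 5: 0.0054 0.0044
[0.1073 0.1743] per row of 5: 0.0048 0.0051
[0.1193 0.1571] per row of 5: 0.004 0.0057
[0.1287 0.1384] per row of 5: 0.0032 0.0062
[0.1348 0.1211] per row of 5: 0.002 0.0058
[0.1383 0.1058] per row of 5: 0.0012 0.0051
[0.14   0.0928] per row of 5: 0.0006 0.0043
[0.1405 0.085 ] per row of 5: 0.0002 0.0026
```

```bash
python3 -m inch '[[[0.0112,0,0],[0,0,0]],[[0.0112,0,0],[0,0,0]],[[0.0112,0,0],[0,0,0]],[[0.0112,0,0],[0,0,0]],[[0.0112,0,0],[0,0,0]]]' - |sed -n '2p;4p'
python3 -m inch '[[[0.0052,0,0],[0,0,0]],[[0.0052,0,0],[0,0,0]],[[0.0052,0,0],[0,0,0]],[[0.0052,0,0],[0,0,0]],[[0.0052,0,0],[0,0,0]]]' - |sed -n '2p;4p'
python3 -m inch '[[[0.0051,0,0],[0,0,0]],[[0.0051,0,0],[0,0,0]],[[0.0051,0,0],[0,0,0]],[[0.0051,0,0],[0,0,0]],[[0.0051,0,0],[0,0,0]]]' - |sed -n '2p;4p'
python3 -m inch '[[[0.0054,0,0],[0,0,0]],[[0.0054,0,0],[0,0,0]],[[0.0054,0,0],[0,0,0]],[[0.0054,0,0],[0,0,0]],[[0.0054,0,0],[0,0,0]]]' - |sed -n '2p;4p'
```

```text
eef_pos: [0.5703, -0.3625, 0.2296]
contact_force: [0.9, -4.6, -0.4]
eef_pos: [0.5658, -0.3487, 0.2297]
contact_force: [1.4, -2.4, 1.3]
eef_pos: [0.5613, -0.3336, 0.2294]
contact_force: [0.7, -3.0, 3.4]
eef_pos: [0.5566, -0.318, 0.2292]
contact_force: [-0.3, -2.9, -2.0]
```

```bash
python3 -m inch '[[[0.0069,0,0.0009],[0,0,0]],[[0.0069,0,0.0009],[0,0,0]],[[0.0069,0,0.0009],[0,0,0]],[[0.0069,0,0.0009],[0,0,0]],[[0.0069,0,0.0009],[0,0,0]]]' - |sed -n '2p;4p'
python3 -m inch '[[[0.0067,0,0.0018],[0,0,0]],[[0.0067,0,0.0018],[0,0,0]],[[0.0067,0,0.0018],[0,0,0]],[[0.0067,0,0.0018],[0,0,0]],[[0.0067,0,0.0018],[0,0,0]]]' - |sed -n '2p;4p'
python3 - <<'E'
from lid import *
o=st();d=o['eef_pos']-H;print(d@Y,o['eef_pos'][2]);a=snap('scene','s6')['frame']
cv2.imwrite('pics/c6.png',cv2.resize(a[150:390,120:360],None,fx=2,fy=2))
E
```

```text
eef_pos: [0.5506, -0.2981, 0.2265]
contact_force: [0.3, -3.8, -0.8]
eef_pos: [0.545, -0.2789, 0.2212]
contact_force: [-0.2, -3.6, -1.6]
t 35.03 p [ 0.545  -0.2789  0.2212] yawY 16.72 z [-0.  0. -1.] q [-16.  23.  52.  89. -19.  77.  54.] F [-0.2 -3.6 -1.6] w 0.001 g 1.2382890382650658
0.04017937379835186 0.22118130248278786
```

View pics/c6.png

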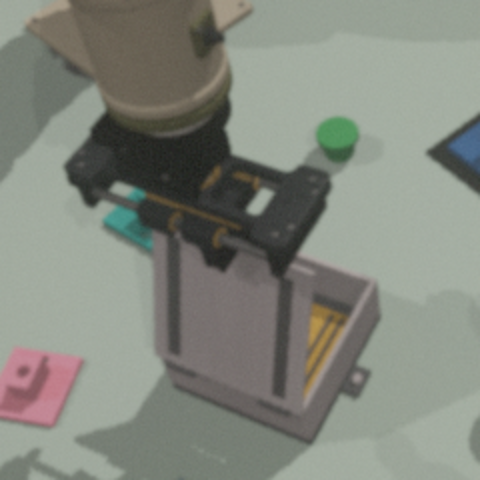

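The fingers are pushing the lid's outer face near its free edge, at about 65–70 degrees, with about 4 N. I continue along the arc.

```bash
python3 -m inch '[[[0.0064,0,0.0027],[0,0,0]],[[0.0064,0,0.0027],[0,0,0]],[[0.0064,0,0.0027],[0,0,0]],[[0.0064,0,0.0027],[0,0,0]],[[0.0064,0,0.0027],[0,0,0]]]' - |sed -n '2p;4p'
python3 -m inch '[[[0.006,0,0.0036],[0,0,0]],[[0.006,0,0.0036],[0,0,0]],[[0.006,0,0.0036],[0,0,0]],[[0.006,0,0.0036],[0,0,0]],[[0.006,0,0.0036],[0,0,0]]]' - |sed -n '2p;4p'
python3 -m inch '[[[0.0054,0,0.0044],[0,0,0]],[[0.0054,0,0.0044],[0,0,0]],[[0.0054,0,0.0044],[0,0,0]],[[0.0054,0,0.0044],[0,0,0]],[[0.0054,0,0.0044],[0,0,0]]]' - |sed -n '2p;4p'
python3 -m inch '[[[0.0048,0,0.0051],[0,0,0]],[[0.0048,0,0.0051],[0,0,0]],[[0.0048,0,0.0051],[0,0,0]],[[0.0048,0,0.0051],[0,0,0]],[[0.0048,0,0.0051],[0,0,0]]]' - |sed -n '2p;4p'
python3 -m inch '[[[0.004,0,0.0057],[0,0,0]],[[0.004,0,0.0057],[0,0,0]],[[0.004,0,0.0057],[0,0,0]],[[0.004,0,0.0057],[0,0,0]],[[0.004,0,0.0057],[0,0,0]]]' - |sed -n '2p;4p'
```

```text
eef_pos: [0.5396, -0.2605, 0.213]
contact_force: [0.3, -2.8, -0.2]
eef_pos: [0.5343, -0.2434, 0.2022]
contact_force: [0.9, -1.9, -0.4]
eef_pos: [0.5297, -0.2279, 0.189]
contact_force: [0.1, -1.3, -0.1]
eef_pos: [0.5255, -0.2141, 0.1736]
contact_force: [0.3, -1.1, 0.6]
eef_pos: [0.5221, -0.2027, 0.1565]
contact_force: [-0.4, -0.7, 0.2]
```

```bash
python3 -m inch '[[[0.0032,0,0.0062],[0,0,0]],[[0.0032,0,0.0062],[0,0,0]],[[0.0032,0,0.0062],[0,0,0]],[[0.0032,0,0.0062],[0,0,0]],[[0.0032,0,0.0062],[0,0,0]]]' - |sed -n '2p;4p'
python3 -m inch '[[[0.002,0,0.0058],[0,0,0]],[[0.002,0,0.0058],[0,0,0]],[[0.002,0,0.0058],[0,0,0]],[[0.002,0,0.0058],[0,0,0]],[[0.002,0,0.0058],[0,0,0]]]' - |sed -n '2p;4p'
python3 -m inch '[[[0.0012,0,0.0051],[0,0,0]],[[0.0012,0,0.0051],[0,0,0]],[[0.0012,0,0.0051],[0,0,0]],[[0.0012,0,0.0051],[0,0,0]],[[0.0012,0,0.0051],[0,0,0]]]' - |sed -n '2p;4p'
python3 -m inch '[[[0.0006,0,0.0035],[0,0,0]],[[0.0006,0,0.0035],[0,0,0]],[[0.0006,0,0.0035],[0,0,0]],[[0.0006,0,0.003],[0,0,0]],[[0.0006,0,0.003],[0,0,0]]]' - |sed -n '2p;4p'
```

```text
eef_pos: [0.5194, -0.1935, 0.1379]
contact_force: [-0.3, -1.3, 0.3]
eef_pos: [0.5177, -0.1879, 0.1205]
contact_force: [0.4, -0.1, 0.7]
eef_pos: [0.5167, -0.1846, 0.1053]
contact_force: [0.3, -0.8, 0.9]
eef_pos: [0.5162, -0.1828, 0.0955]
contact_force: [-0.2, -0.6, 0.7]
```

```bash
python3 -m inch '[[[0.0003,0,0.002],[0,0,0]],[[0.0003,0,0.002],[0,0,0]],[[0.0003,0,0.002],[0,0,0]],[[0,0,0.002],[0,0,0]],[[0,0,0.002],[0,0,0]]]' - |sed -n '2p;4p'
python3 -m inch '[[[0,0,0.001],[0,0,0]],[[0,0,0.001],[0,0,0]],[[0,0,0.001],[0,0,0]],[[0,0,0.001],[0,0,0]],[[0,0,0.001],[0,0,0]]]' - |sed -n '2p;4p'
python3 -m inch '[[[0,0,0.001],[0,0,0]],[[0,0,0.001],[0,0,0]],[[0,0,0.001],[0,0,0]],[[0,0,0],[0,0,0]],[[0,0,0],[0,0,0]]]' - |sed -n '2p;4p'
```

```text
eef_pos: [0.516, -0.1821, 0.0896]
contact_force: [-0.4, -0.0, 2.0]
eef_pos: [0.516, -0.1822, 0.0866]
contact_force: [-0.8, 1.1, 1.0]
eef_pos: [0.5161, -0.1822, 0.0855]
contact_force: [-3.4, 2.7, 9.0]
```

```bash
python3 -m inch '[[[0,0,0.0007],[0,0,0]],[[0,0,0.0006],[0,0,0]],[[0,0,0],[0,0,0]],[[0,0,0],[0,0,0]],[[0,0,0],[0,0,0]]]' - |sed -n '2p;4p'
python3 -m inch '[[[0,0,-0.005],[0,0,0]],[[0,0,-0.02],[0,0,0]],[[0,0,-0.04],[0,0,0]],[[0,0,-0.05],[0,0,0]],[[0,0,-0.06],[0,0,0]]]' - |sed -n '2p;4p'
python3 -m inch '[[[-0.01,-0.03,-0.05],[0,0,0]],[[0.03,-0.03,-0.04],[0,0,0]],[[0.05,-0.03,0],[0,0,0]],[[0.05,-0.02,0],[0,0,0]],[[0.03,0,0],[0,0,0]]]' - |sed -n '2p;4p'
python3 -m inch '[[[0.06,0,0],[0,0,0]],[[0.06,0,0],[0,0,0]],[[0.05,0,0],[0,0,0]],[[0.03,0,0],[0,0,0]],[[0,0,0],[0,0,0]]]' - |sed -n '2p;4p'
python3 - <<'E'
from lid import *
st();snap('scene','s7')
E
```

```text
eef_pos: [0.5161, -0.1822, 0.0853]
contact_force: [-7.8, 4.0, 18.5]
eef_pos: [0.515, -0.1824, 0.1898]
contact_force: [1.1, 1.0, 0.3]
eef_pos: [0.4252, -0.1147, 0.244]
contact_force: [0.2, 0.2, -0.5]
eef_pos: [0.3919, 0.0025, 0.2436]
contact_force: [0.4, -0.1, 0.8]
t 41.75 p [0.3919 0.0025 0.2436] yawY 16.96 z [ 0.     0.001 -1.   ] q [-45. -17.  32. 116.   9.  79.   1.] F [ 0.4 -0.1  0.8] w 0.004 g 0.0
```

View pics/s7.png

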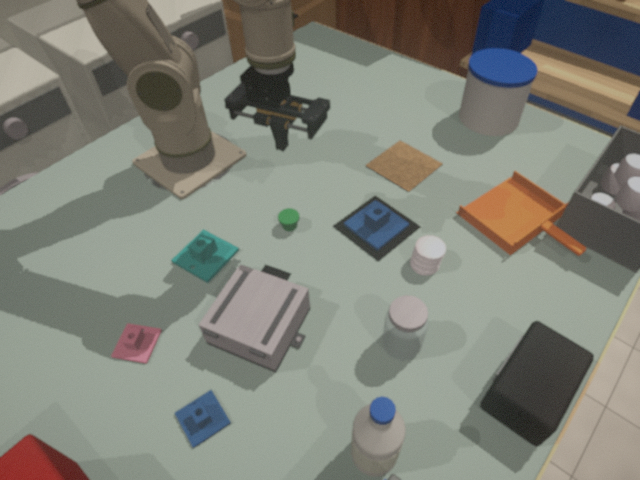

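The lid is shut flat (255,315), the blue plate lies on the black mat (376,226), and the cans, jar and stopper have not moved. I hand the job in.

```bash
python3 -c "from bench import manip; print(manip.finish_job())"
```

```text
the job is handed in; nothing more can be done
None
```

The blue plate lies hub-up in the middle of the black mat, the yellow plate is fully seated in the crusher box with the lid gently shut, and the job was handed in at about 42 s; the hand-in returned no verdict.

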